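# Push a raw clay box down the drying lane

## Task

Push the lidded clay box along the board, in between the two blue guide rails, until it stands wholly on the green field near the far end of the lane, then take the hand away. The box is raw clay that chips and the rails are freshly painted, so neither the box nor the robot may touch either rail, the box must not be lifted or tipped, and its lid and knob must not be touched. Leave the green pinch cup beyond the field and everything else on the table where it stands.

Things in the scene. Friction and masses are not known exactly. Their poses are not given: they have to be found in the camera images.
- clay_box: Lidded terracotta clay box with a thin grey band. Walled part to push on: 100 mm long (its x), 90 mm wide (y), 50 mm high; with lid and knob 74 mm high. 0.4 to 0.8 kg; slides freely on the board. Origin: centre of the underside; z up; x roughly down the lane. Starts slightly askew and off-centre on the open part of the board, before the rails.
- lane: Fixed plywood board, 510 mm long (x -245 to +265 mm), 170 mm wide, top 12 mm above the table. Origin at table level on the lane's centreline; x points down the lane, the way to push (roughly to the robot's left), z up. Rails stand on it from x = -30 to +265 mm; the lane between them is 110 mm wide, centred on y = 0. From x = -245 to -30 mm it is open.
- rail_a: Blue guide rail on the +y side of the lane (its inner face at lane y = +55 mm): 18 mm wide, 16 mm high above the board (top 28 mm above the table), 295 mm long. Fixed. Origin at lane x = 0, y = +64 mm, at the board's top; axes as the lane's. Not to be touched.
- rail_b: The same blue rail on the -y side (inner face at lane y = -55 mm), origin at lane x = 0, y = -64 mm. Not to be touched.
- field: Flat green painted field across the lane, 136 mm along the lane (x), 109 mm wide (y), flush with the board. Origin at its centre, axes as the lane's.
- box_lid: Lid, 92 x 82 x 7 mm, with a knob 24 mm across and 17 mm high in its middle, fixed to the clay box. Origin: centre of the lid's underside, 50 mm above the box's underside. Not to be touched.
- pinch_cup: Pale green pinch cup, 66 mm across, 57 mm high, standing loose in the lane about 12 mm beyond the far edge of the green field. Origin: centre of the underside. Leave it alone.
- underglaze_1: Jar with a blue cap, 48 mm across, 68 mm high, standing on the table. Origin: centre of the underside. A bystander to leave alone.
- underglaze_2: Jar with a red cap, 48 mm across, 68 mm high, standing on the table. Origin: centre of the underside. A bystander to leave alone.
- underglaze_3: Jar with a yellow cap, 48 mm across, 68 mm high, standing on the table. Origin: centre of the underside. A bystander to leave alone.
- underglaze_4: Jar with a green cap, 48 mm across, 68 mm high, standing on the table. Origin: centre of the underside. A bystander to leave alone.
- test_tile_1: Plain pale test tile, 66 x 36 x 7 mm, lying flat. Origin: centre of the underside. A bystander.
- test_tile_4: Test tile with dark blue glaze, 66 x 36 x 7 mm, lying flat. Origin: centre of the underside. A bystander.
- wood_rib: Flat wooden throwing rib, 61 x 101 x 6 mm, lying flat. Origin: centre of the underside. A bystander.
- under_lamp (a point): Point on the table straight below the black shade of the fixed clamp lamp. The shade, 150 mm across, hangs 460 to 630 mm above the table, its arm runs from there to the left and back at up to 700 mm: an obstacle for a wrist or forearm swung across at full reach; swing across with the arm drawn in.
Not all that is in view belongs to the job. Leave any pink look-alike of the clay_box alone.

How it is judged (in metres and radians):
On the way:
1. the box has been pushed in wholly between the rails, but is not yet on the field (x of clay_box in the frame of lane above 0.02 m and x of clay_box in the frame of field below -0.018 m).
At the end, for the whole second after the job is handed in: The clay box stands upright and at rest on the board, wholly on the green field (its centre within 18 mm of the field's centre along the lane and within 11 mm across) (x of clay_box in the frame of field between -0.018 and 0.018 m and y of clay_box in the frame of field between -0.011 and 0.011 m and z of clay_box in the frame of lane between 0.009 and 0.015 m and angle between clay_box's own z axis and vertical below 0.05 rad and linear speed of clay_box below 0.01 m/s and angular speed of clay_box below 0.1 rad/s); the robot touches nothing.
It fails at once if the box or the robot touches a rail (contact force between any of clay_box, the arm, the fingers and rail_a above 0.2 N or contact force between any of clay_box, the arm, the fingers and rail_b above 0.2 N).
It fails at once if the box is lifted off the board by more than 5 mm or tipped by more than 0.1 rad (z of clay_box in the frame of lane above 0.017 m or angle between clay_box's own z axis and vertical above 0.1 rad).
It fails at once if the lid or its knob is touched (contact force between any of the fingers, the arm and box_lid above 0.5 N).
It fails at once if the pinch cup is moved by more than 4 mm (distance of pinch_cup from where it was at the start of the episode above 0.004 m).
It fails at once if another thing on the table is moved by more than 10 mm (distance of any of underglaze_1, underglaze_2, underglaze_3, underglaze_4, test_tile_1, test_tile_4, wood_rib from where it was at the start of the episode above 0.01 m).
It also fails if it takes over 58 s, if anything falls off the work surface, if the arm or the gripper's body presses on something with over 40 N, if the wrist force passes 120 N, or if a joint passes its speed limit or range.

## Robot

A 6-joint arm with a two-finger parallel gripper is mounted at the origin on a cart in front of the work surface, level with it; the furniture and walls round the work are solid. World frame = base frame: x ahead of the robot, y to its left, z up, the work surface at z = 0. Lengths are in mm, angles in rad, forces in N, time in s.
With the tool pointing down it reaches from about 350 to 925 mm from the base axis. Payload 6.4 kg.
Tool frame: the origin (TCP) lies midway between the tips of the shut fingers; the grasp point (between the pads) lies 19 mm behind it; y points along the fingers, z is the direction in which the jaws open and shut, and the axes are right-handed (so a half turn about y gives the same grasp; the last joint's range is limited). The gripper opens to 94 mm and grips with 3 to 60 N. Pads are 16 mm wide; open, the fingers measure 119 mm over their backs; the gripper's body (75 mm by 177 mm) begins 78 mm behind the grasp point.
Start: joints at [1, 0.245, 1.558, -0, 1.339, -0.174], TCP at [251.203, 599.509, 205.455] pointing down, gripper open.
Joint ranges: [-3.13, 3.13], [-1.02, 2.26], [0.13, 2.54], [-0.95, 4.09], [0.21, 2.88], [-2.74, 2.74]. Speed limits (rad/s): [2.57, 2.57, 3.14, 3.14, 3.14, 3.14].

## Interface

Orientations are given as a 3x3 rotation matrix whose columns are the frame's x, y, z axes.
In Python, from workcell import readout, eyes, order gives the robot as it stands.
- The arm moves only by the tool step_arm, never from a script. Its argument "motion" is a list of rows, each a list of 7 numbers: the shift along the world's x, y, z in mm, then the turn, a rotation vector about the world's x, y, z in rad, then the closure in counts, from 0 (fully open) to 255 (shut). In form: [[tx, ty, tz, wx, wy, wz, claw], ...]. A call has 1 to 20 rows; each row shifts and turns the commanded pose from where the row before left it; what a row does not reach is not made up. A row lasts 1/10 s, in which the tool goes at most 50 mm and 8.59 degrees, less where a joint would pass 70% of its speed; a pose out of reach is approached as far as the arm can. A call with a gripper value outside its range is refused whole. The fingers move at their own pace and stop on an object; "force" is the grip in N (left out, the last holds). Time passes only in rows, so rows that do not move let the fingers close. It gives the time, the measured TCP pose, the force and the opening at its end, in the units of the state.
- readout.get_obs(): the state, without advancing time (a new reading comes with each control period).
- eyes.read_camera(name): name is "scene" or "top" or "wrist"; returns a dict with "frame" (420x560x3 uint8, red, green, blue), "fx", "fy", "cx", "cy" (pixels), "world_from_camera" (4x4, takes a point from camera to world coordinates); the wrist camera has in their place "tool_from_camera" (4x4, takes a point from camera to tool coordinates, whose origin is the TCP and whose axes are the tool frame's). Camera axes: x right, y down, z forward; pixel columns grow to the right and rows downward; lengths in mm; the calibration is good to about 2 mm. A picture is of the moment at which its call begins: read the wrist's pose just before it. There is no depth.
- order.finish_job(): hands the job in, once; it reports no verdict.
The state is a dict: "t": time; "qpos": joint angles; "qd": joint speeds; "joint_efforts": joint torques, N m; "position": TCP position; "ee_rot": TCP orientation; "wrist_force": force on the tool from outside, world axes, zero at the start; "moment": the same for the moment, N m; "finger_gap": opening from 0.0 (shut) to 1.0 (fully open).
Only numpy, scipy, OpenCV 4.12 (cv2) and the standard library are available. Lean on these libraries where they do the work, as an engineer would, in place of code of your own. Each camera call takes 0.05 s, during which the arm holds its last target. There are 200 camera calls.

## Working session

There is one attempt and no reset: what is moved stays moved. The work goes in short steps, Python scripts to look and compute and a tool call to move; the robot and the scene stay as the last step left them, time stands still between calls to the robot, and variables do not carry over. Pictures are saved under pics/ and viewed, on a budget of 10 in all, crops included, one or two more only if the job needs it, and the job is handed in when it is done.

Besides the shell and the picture viewer there is one more tool, called after "Emit:" as name(argument=value, ...), one argument or row to a line, values as JSON. step_arm: Moves the arm, as the interface text tells. Its arguments: {"type":"object","properties":{"motion":{"type":"array","items":{"type":"array","items":{"type":"number"}}},"force":{"type":"number"}},"required":["motion"]}

```bash
mkdir -p pics
cat > h.py <<'E'
import numpy as np, cv2
from workcell import readout, eyes, order
def snap(n,f):
    c=eyes.read_camera(n); cv2.imwrite(f,c["frame"][:,:,::-1]); np.save(f[:-4]+'.npy',c,allow_pickle=True); return c
def ray(c,uv,z):
    T=np.array(c["world_from_camera"]); d=T[:3,:3]@np.array([(uv[0]-c["cx"])/c["fx"],(uv[1]-c["cy"])/c["fy"],1]); o=T[:3,3]
    return o+d*(z-o[2])/d[2]
def proj(c,p):
    T=np.linalg.inv(np.array(c["world_from_camera"])); q=T[:3,:3]@np.array(p)+T[:3,3]
    return c["fx"]*q[0]/q[2]+c["cx"], c["fy"]*q[1]/q[2]+c["cy"]
E
python3 - <<'E'
from h import *
for n in("top","scene"):
    c=snap(n,f"pics/{n}0.png"); print(n,c["fx"],np.round(c["world_from_camera"],3))
    cv2.imwrite(f"pics/{n}0b.png",cv2.resize(c["frame"][:,:,::-1],(800,600),interpolation=cv2.INTER_CUBIC))
o=readout.get_obs(); print(np.round(o["ee_rot"],3),o["t"],o["finger_gap"])
E
```

```text
top 440.8852500268736 [[-2.800000e-02 -9.950000e-01  9.800000e-02  4.553940e+02]
 [-9.990000e-01  2.600000e-02 -2.400000e-02  2.065400e+01]
 [ 2.100000e-02 -9.800000e-02 -9.950000e-01  1.236627e+03]
 [ 0.000000e+00  0.000000e+00  0.000000e+00  1.000000e+00]]
scene 464.0840996434778 [[ 7.25000e-01 -3.66000e-01  5.83000e-01 -2.13623e+02]
 [-6.88000e-01 -3.88000e-01  6.13000e-01 -7.92887e+02]
 [ 1.00000e-03 -8.46000e-01 -5.33000e-01  7.60596e+02]
 [ 0.00000e+00  0.00000e+00  0.00000e+00  1.00000e+00]]
[[ 0.922 -0.001  0.386]
 [-0.386 -0.001  0.922]
 [-0.    -1.    -0.002]] 0.1 1.002269127439435
```

View pics/top0b.png

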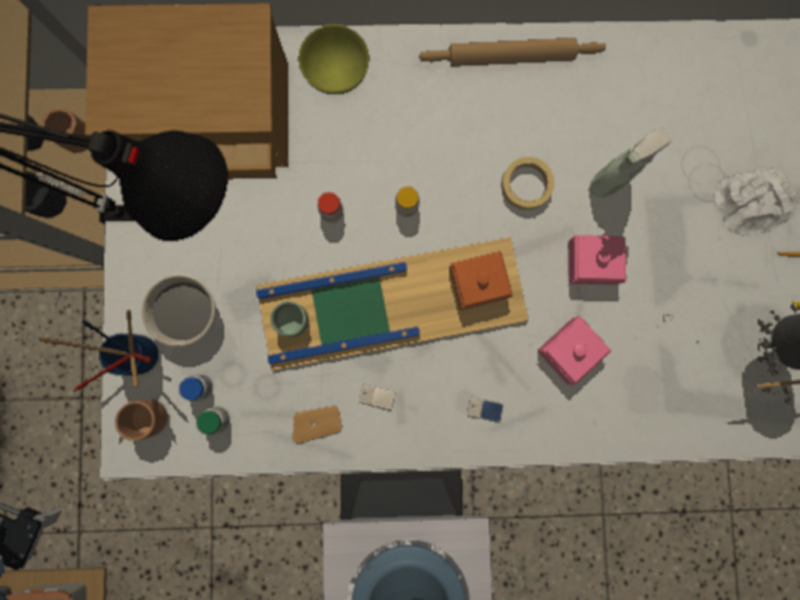

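View pics/scene0b.png

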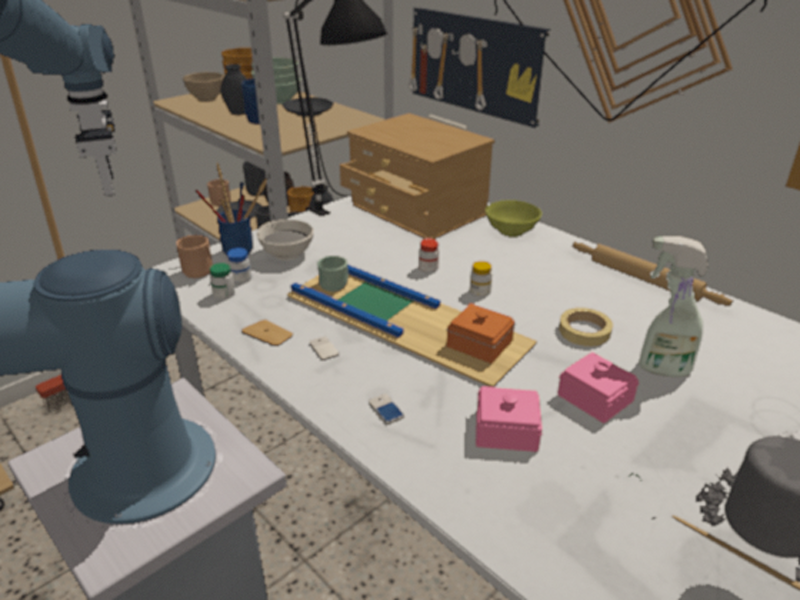

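The top view shows the board from about (257,290) to (525,240–320), the orange box at (480,280), the field at (350,312) and the cup at (290,320). The scene view agrees. Next is an enlarged crop to measure from.

Run:
```python
from h import *
im=cv2.imread("pics/top0.png")[160:270,175:375]
cv2.imwrite("pics/c1.png",cv2.resize(im,None,fx=4,fy=4,interpolation=cv2.INTER_CUBIC))
```

```text
(no output)
```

View pics/c1.png

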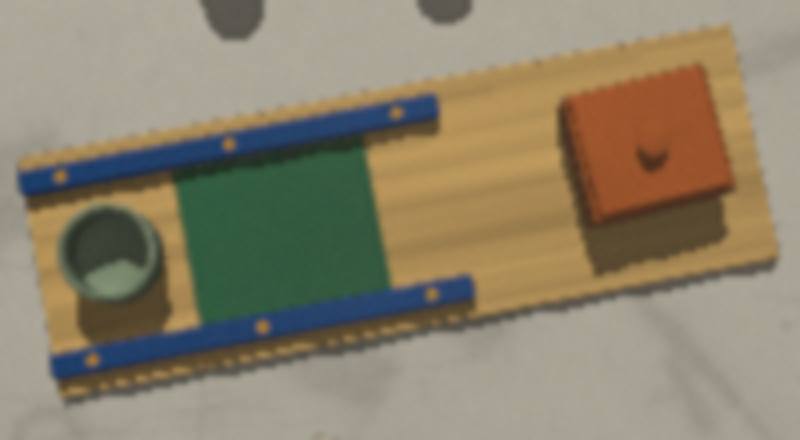

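```bash
cat >> h.py <<'E'
from scipy.optimize import minimize
def place(p,x,y,z):
    a=p[2]; return [p[0]+np.cos(a)*x-np.sin(a)*y, p[1]+np.sin(a)*x+np.cos(a)*y, z]
def cuboid(c,p,x0,x1,y0,y1,z0,z1):
    P=[proj(c,place(p,x,y,z)) for x in(x0,x1) for y in(y0,y1) for z in(z0,z1)]
    return cv2.convexHull(np.array(P,np.float32))
def render(hulls,shape,S=8):
    m=np.zeros((shape[0]*S,shape[1]*S),np.uint8)
    for h in hulls: cv2.fillPoly(m,[np.round(((h+.5)*S-.5)*16).astype(np.int32)],255,shift=4)
    return cv2.resize(m,(shape[1],shape[0]),interpolation=cv2.INTER_AREA)/255.
def fit(c,mask,hf,p0,win):
    r0,r1,c0,c1=win
    def cost(p): 
        hs=[h-np.array([c0,r0],np.float32) for h in hf(c,p)]
        return ((render(hs,(r1-r0,c1-c0))-mask[r0:r1,c0:c1])**2).sum()
    s=np.array([[0,0,0],[8,0,0],[0,8,0],[0,0,.06]])+np.array(p0)
    r=minimize(cost,p0,method="Nelder-Mead",options=dict(initial_simplex=s,xatol=.02,fatol=.01,maxiter=300)); return r.x,r.fun
def boxh(c,p): return [cuboid(c,p,-50,50,-45,45,12,62),cuboid(c,p,-46,46,-41,41,62,69)]
def railh(c,p): return [cuboid(c,p,-30,265,s*64-9,s*64+9,12,28) for s in(1,-1)]
def hsv(c): return cv2.cvtColor(c["frame"],cv2.COLOR_RGB2HSV)
def boxmask(c):
    h=hsv(c); return ((h[...,0]<12)&(h[...,1]>150)&(h[...,2]>50)).astype(float)
def railmask(c):
    h=hsv(c); return ((h[...,0]>102)&(h[...,0]<125)&(h[...,1]>130)).astype(float)
def inlane(L,p):
    d=np.array(p[:2])-L[:2]; a=L[2]; return d[0]*np.cos(a)+d[1]*np.sin(a), -d[0]*np.sin(a)+d[1]*np.cos(a)
E
python3 - <<'E'
from h import *
c=np.load("pics/top0.npy",allow_pickle=True).item()
g=lambda u,v:((u+.5)/4-.5+175,(v+.5)/4-.5+160)
for n,uv,z in[("box ",(648,145),66),("laneR",(755,145),12),("laneL",(41,277),12),("field",(283,232),12),("cup",(108,255),60)]: print(n,ray(c,g(*uv),z).round(1))
A=ray(c,g(755,145),12);B=ray(c,g(41,277),12); a=np.arctan2(B[1]-A[1],B[0]-A[0]); o=A+(B-A)*245/510
L,f=fit(c,railmask(c),railh,[o[0],o[1],a],(160,270,175,375)); print("lane0",o,a,"fit",L.round(3),f)
b=ray(c,g(648,145),66)
P,f2=fit(c,boxmask(c),boxh,[b[0],b[1],L[2]],(165,235,300,370)); print("box",P.round(3),f2,"in lane",np.round(inlane(L,P),1),P[2]-L[2])
F=inlane(L,ray(c,g(283,232),12));print("field lane",F)
for n,uv in [("r",(379,225)),("l",(188,250))]: print(n,inlane(L,ray(c,g(*uv),12)))
print("cup",inlane(L,ray(c,g(108,255),60)), ray(c,g(755,145),12), inlane(L,ray(c,g(732,27),12)),inlane(L,ray(c,g(62,400),12)))
v=c["frame"].copy()
for h in railh(c,L)+boxh(c,P): cv2.polylines(v,[np.round(h).astype(int)],True,(255,255,0))
cv2.imwrite("pics/v1.png",cv2.resize(v[160:270,175:375,::-1],None,fx=4,fy=4))
E
```

```text
box  [ 601.2 -153.3   66. ]
laneR [ 606.  -236.7   12. ]
laneL [526.5 263.2  12. ]
field [553.4  95.6  12. ]
cup [537.2 209.2  60. ]
lane0 [567.82238464   3.48052229  12.        ] 1.7284031125393147 fit [569.34    7.792   1.732] 574.2193617839292
box [ 601.471 -155.109    1.816] 187.26153018069974 in lane [-165.9   -5.6] 0.08418629791747789
field lane (np.float64(89.22057130514072), np.float64(1.7148601645568302))
r (np.float64(22.759931068327464), np.float64(9.31305362668873))
l (np.float64(156.12746302858253), np.float64(1.803299953659696))
cup (np.float64(203.99062957469127), np.float64(-0.5405794017165455)) [ 605.98737834 -236.66436812   12.        ] (np.float64(-248.38038623089753), np.float64(-82.39191544594729)) (np.float64(258.93566516350995), np.float64(87.41138946539986))
```

View pics/v1.png

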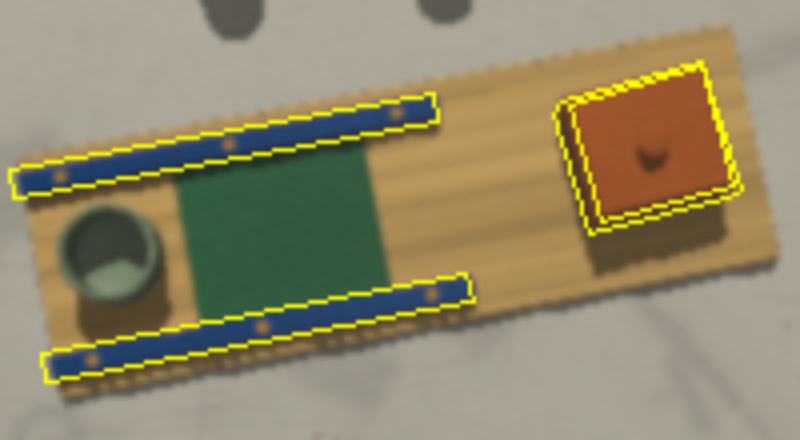

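The overlay fits the rails and the box. The box is at lane x −166, y −6, yaw +0.084. I'll swing over behind it, part-closing the fingers to make a two-point pusher.

Emit:
step_arm(
  motion=[
    [18.5, -42, 0, 0, 0, -0.0465, 92],
    [18.5, -42, 0, 0, 0, -0.0465, 92],
    [18.5, -42, 0, 0, 0, -0.0465, 92],
    [18.5, -42, 0, 0, 0, -0.0465, 92],
    [18.5, -42, 0, 0, 0, -0.0465, 92],
    [18.5, -42, 0, 0, 0, -0.0465, 92],
    [18.5, -42, 0, 0, 0, -0.0465, 92],
    [18.5, -42, 0, 0, 0, -0.0465, 92],
    [18.5, -42, 0, 0, 0, -0.0465, 92],
    [18.5, -42, 0, 0, 0, -0.0465, 92],
    [18.5, -42, 0, 0, 0, -0.0465, 92],
    [18.5, -42, 0, 0, 0, -0.0465, 92],
    [18.5, -42, 0, 0, 0, -0.0465, 92],
    [18.5, -42, 0, 0, 0, -0.0465, 92],
    [18.5, -42, 0, 0, 0, -0.0465, 92],
    [18.5, -42, 0, 0, 0, -0.0465, 92],
    [18.5, -42, 0, 0, 0, -0.0465, 92],
    [18.5, -42, 0, 0, 0, -0.0465, 92],
    [18.5, -42, 0, 0, 0, -0.0465, 92],
    [18.5, -42, 0, 0, 0, -0.0465, 92],
  ],
)

```text
t: 2.1
position: [621.4, -242.2, 204.8]
ee_rot: [[0.239, -0.001, 0.971], [-0.971, 0.001, 0.239], [-0.001, -1.0, -0.001]]
wrist_force: [0.2, 0.6, 0.5]
finger_gap: 0.638
```

Emit:
step_arm(
  motion=[
    [0, 0, -30, 0.058, 0.0145, 0, 92],
    [0, 0, -40, 0.058, 0.0145, 0, 92],
    [0, 0, -40, 0, 0, 0, 92],
    [0, 0, -30, 0, 0, 0, 92],
    [0, 0, -15, 0, 0, 0, 92],
    [0, 0, -8, 0, 0, 0, 92],
    [0, 0, 0, 0, 0, 0, 92],
  ],
)

```text
t: 2.8
position: [621.2, -240.3, 42.3]
ee_rot: [[0.24, -0.029, 0.97], [-0.963, 0.116, 0.242], [-0.12, -0.993, -0.0]]
wrist_force: [-0.4, 0.0, 0.5]
finger_gap: 0.638
```

Run:
```python
from h import *
c=snap("top","pics/top1.png")
cv2.imwrite("pics/v2.png",cv2.resize(c["frame"][160:270,215:415,::-1],None,fx=4,fy=4,interpolation=cv2.INTER_CUBIC))
c=snap("wrist","pics/w1.png");print(np.round(c["tool_from_camera"],2),c["fx"])
```

```text
[[   0.      0.96    0.28  -82.97]
 [   0.     -0.28    0.96 -179.72]
 [   1.      0.     -0.     -0.29]
 [   0.      0.      0.      1.  ]] 374.73020236904324
```

View pics/w1.png

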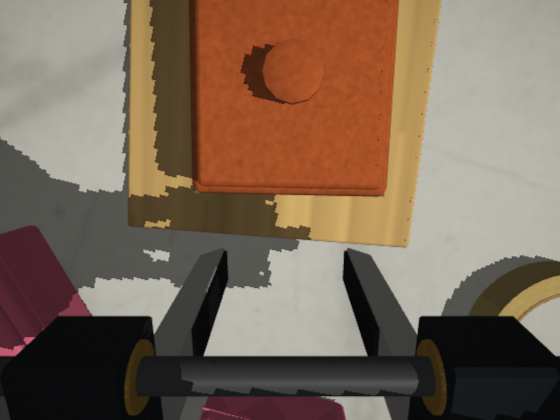

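The wrist view shows the box's rear edge level at row 190 (columns 194–387), centred between the fingertips (columns 225 and 345). The pusher is square to the box. I'll start pushing, heading slightly toward the centreline.

Emit:
step_arm(
  motion=[
    [-2.4, 9.7, 0, 0, 0, 0, 92],
    [-2.4, 9.7, 0, 0, 0, 0, 92],
    [-1, 3, 0, 0, 0, 0, 92],
    [-1, 3, 0, 0, 0, 0, 92],
    [-1, 3, 0, 0, 0, 0, 92],
    [-1.3, 4.8, 0, 0, 0, 0, 92],
    [-1.3, 4.8, 0, 0, 0, 0, 92],
    [-1.3, 4.8, 0, 0, 0, 0, 92],
    [-1.3, 4.8, 0, 0, 0, 0, 92],
    [-1.3, 4.8, 0, 0, 0, 0, 92],
    [-1.3, 4.8, 0, 0, 0, 0, 92],
    [-1.3, 4.8, 0, 0, 0, 0, 92],
    [-1, 3, 0, 0, 0, 0, 92],
    [-0.5, 1.5, 0, 0, 0, 0, 92],
    [0, 0, 0, 0, 0, 0, 92],
  ],
)

```text
t: 4.4
position: [602.9, -173.7, 42.7]
ee_rot: [[0.24, -0.029, 0.97], [-0.963, 0.116, 0.242], [-0.119, -0.993, 0.0]]
wrist_force: [1.1, -3.6, 3.0]
finger_gap: 0.636
```

Run:
```python
from h import *
L=np.array([569.34,7.792,1.732])
for f in("pics/top1.png",None):
    c=snap("top","pics/top2.png") if not f else np.load("pics/top1.npy",allow_pickle=True).item()
    L2,f1=fit(c,railmask(c),railh,L,(160,270,175,375))
    b=(601-9*(not f),-155+38*(not f),1.8)
    P,f2=fit(c,boxmask(c),boxh,b,(160,240,270,370)); print(L2.round(3),f1,P.round(3),f2,np.round(inlane(L,P),1),P[2]-L[2])
v=c["frame"].copy(); print(boxmask(c)[160:240,270:370].sum(), railmask(c)[160:270,175:375].sum(), render([h for h in railh(c,L)],(420,560)).sum())
for h in railh(c,L)+boxh(c,P): cv2.polylines(v,[np.round(h).astype(int)],True,(255,255,0))
cv2.imwrite("pics/v3.png",np.hstack([cv2.resize(v[160:270,175:375,::-1],(400,220)),cv2.resize(eyes.read_camera("wrist")["frame"][:,:,::-1],(400,300))[:220]]))
w=eyes.read_camera("wrist")["frame"][:,:,::-1]; cv2.imwrite("pics/w2.png",w)
o=readout.get_obs(); print(np.round(o["position"],1),np.round(o["wrist_force"],1))
```

```text
[571.295   3.833   1.748] 575.2226220684352 [ 602.719 -155.954    1.838] 170.84029219530947 [-167.    -6.7] 0.10590611738040123
[571.295   3.833   1.748] 572.6932103037293 [ 591.843 -116.997    1.839] 302.1507112648981 [-126.8   -2.2] 0.10691203703703689
1001.0 885.0 1539.0901960784313
[ 602.9 -173.8   42.5] [ 1.1 -3.1  2.1]
```

View pics/w2.png

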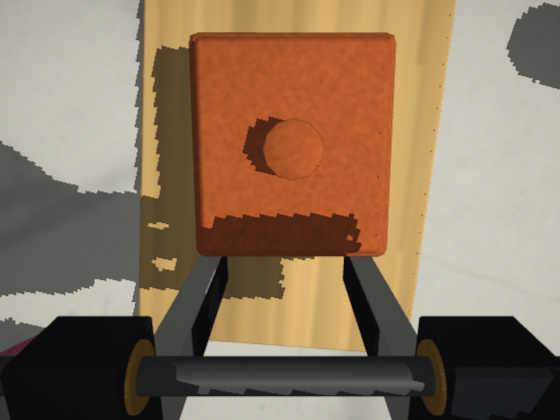

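The wrist view shows the box square on the fingers, with corners at about (191,36), (395,36), (387,255) and (198,255). The board edges run from about (144,0) to (135,330) on the left and (455,0) to (412,345) on the right. I'll use these to fix the box in the lane and repair the rail mask.

```bash
cat >> h.py <<'E'
def wcam(f):
    o=readout.get_obs(); c=snap("wrist",f); T=np.eye(4); T[:3,:3]=o["ee_rot"]; T[:3,3]=o["position"]
    c["world_from_camera"]=T@np.array(c["tool_from_camera"]); return c
E
python3 - <<'E'
from h import *
c=wcam("pics/w3.png")
R=lambda u,v,z:ray(c,(u,v),z)[:2]
ang=lambda a,b:np.arctan2(b[1]-a[1],b[0]-a[0])
bl,br,tl,tr=R(198,254,62),R(387,254,62),R(191,36,62),R(395,36,62)
print("box",(bl+br+tl+tr)/4,"w",np.linalg.norm(bl-br),np.linalg.norm(tl-tr),"len",np.linalg.norm(tl-bl),"ang",ang((bl+br)/2,(tl+tr)/2),ang(bl,tl),ang(br,tr))
l0,l1,r0,r1=R(136,330,12),R(144,2,12),R(412,345,12),R(455,2,12)
print("board",l0,l1,r0,r1,ang(l0,l1),ang(r0,r1))
a=(ang(l0,l1)+ang(r0,r1))/2; n=np.array([-np.sin(a),np.cos(a)])
bc=(bl+br+tl+tr)/4
print("width",n@(l0-r0),n@(l1-r1),"box y in lane",n@bc-(n@(l0+l1+r0+r1))/4)
t=np.load("pics/top0.npy",allow_pickle=True).item(); h=hsv(t)
for u,v in[(200,201),(230,196),(270,187),(220,246),(250,240),(285,233)]: print(h[v,u])
E
```

```text
box [ 591.14433307 -114.13134972] w 87.94723605441476 86.56425824374267 len 95.53602786761758 ang 1.8155610334616792 1.8083228384383268 1.8228012659575692
board [ 524.28594882 -245.08608715] [494.39944428 -56.52996716] [ 694.41183403 -213.09638513] [658.13848379 -15.83840916] 1.7279905491924155 1.7526525584385857
width 173.08425049030507 168.25708877725285 box y in lane -1.4815571887298802
[107 183 107]
[119  52  99]
[109 149 108]
[108 170 105]
[108 165 105]
[110 117 107]
```

```bash
cat >> h.py <<'E'
def railmask(c):
    h=hsv(c); return ((h[...,0]>100)&(h[...,0]<125)&(h[...,1]>75)).astype(float)
E
python3 - <<'E'
from h import *
c=np.load("pics/top0.npy",allow_pickle=True).item()
m=railmask(c); print(m[160:270,175:375].sum())
for p0 in([569.3,7.8,1.732],[567,3,1.74]):
    L,f=fit(c,m,railh,p0,(160,270,175,375)); print(L.round(3),f)
P,f2=fit(c,boxmask(c),boxh,[601,-155,1.81],(165,235,300,370));
print("box0",np.round(inlane(L,P),1),P[2]-L[2]); print("now",inlane(L,[591.1,-114.1]),1.8156-L[2])
h=hsv(c); g=((h[...,0]>55)&(h[...,0]<95)&(h[...,1]>90))[190:245,210:280]
ys,xs=np.nonzero(g); print("field c",inlane(L,ray(c,(xs.mean()+210,ys.mean()+190),12)),g.sum())
E
```

```text
1112.0
[569.92    5.656   1.733] 347.5098039215686
[569.893   7.002   1.735] 350.39581699346405
box0 [-165.1   -6. ] 0.0851648336447417
now (np.float64(-122.93929944657502), np.float64(-1.1352729687370413)) 0.0806789925953586
field c (np.float64(91.67473847796343), np.float64(2.956343058100103)) 1710
```

Emit:
step_arm(
  motion=[
    [-1, 3.36, 0, 0, 0, -0.0077, 92],
    [-1, 3.36, 0, 0, 0, -0.0077, 92],
    [-1, 3.36, 0, 0, 0, -0.0077, 92],
    [-1, 3.36, 0, 0, 0, -0.0077, 92],
    [-1, 3.36, 0, 0, 0, -0.0077, 92],
    [-1, 3.36, 0, 0, 0, -0.0077, 92],
    [-1, 3.36, 0, 0, 0, -0.0077, 92],
    [-1, 3.36, 0, 0, 0, -0.0077, 92],
    [-1, 3.36, 0, 0, 0, -0.0077, 92],
    [-1, 3.36, 0, 0, 0, -0.0077, 92],
    [0, 0, 0, 0, 0, 0, 92],
    [0, 0, 0, 0, 0, 0, 92],
  ],
)

```text
t: 5.8
position: [592.5, -140.3, 42.3]
ee_rot: [[0.165, -0.021, 0.986], [-0.979, 0.118, 0.166], [-0.12, -0.993, -0.001]]
wrist_force: [1.1, -2.6, 2.1]
finger_gap: 0.64
```

Run:
```python
from h import *
c=wcam("pics/w4.png")
t=snap("top","pics/top4.png")
cv2.imwrite("pics/v4.png",cv2.resize(t["frame"][160:270,175:375,::-1],None,fx=4,fy=4,interpolation=cv2.INTER_CUBIC))
```

```text
(no output)
```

View pics/w4.png

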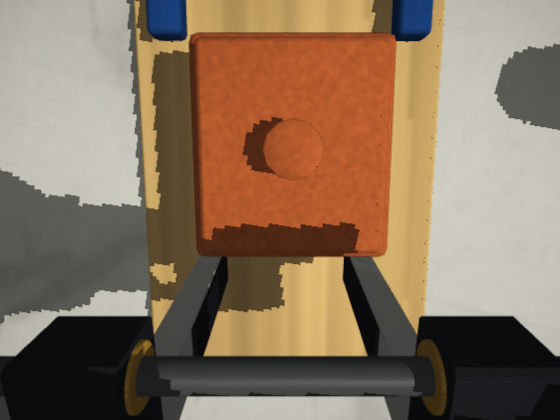

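View pics/v4.png

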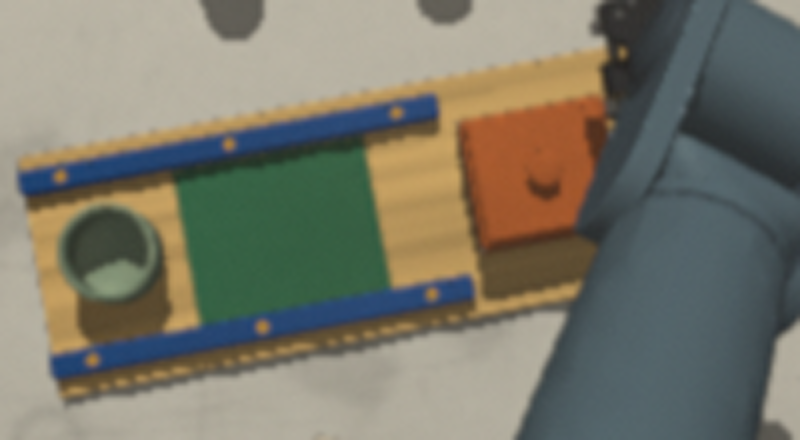

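The wrist view shows the rail ends at row 38, with inner edges at columns 186 and 394, and the box front at row 36, columns 191–395. The top view agrees: box at the lane mouth, field and cup unmoved.

```bash
cat >> h.py <<'E'
ang=lambda a,b:np.arctan2(b[1]-a[1],b[0]-a[0])
E
python3 - <<'E'
from h import *
c=np.load("pics/w4.npy",allow_pickle=True).item(); o=readout.get_obs(); T=np.eye(4);T[:3,:3]=o["ee_rot"];T[:3,3]=o["position"];c["world_from_camera"]=T@np.array(c["tool_from_camera"])
R=lambda u,v,z:ray(c,(u,v),z)[:2]
bl,br,tl,tr=R(198,254,62),R(387,254,62),R(191,36,62),R(395,36,62); bc=(bl+br+tl+tr)/4
ba=ang((bl+br)/2,(tl+tr)/2); print("box",bc,ba)
l0,l1,r0,r1=R(150,300,12),R(137,40,12),R(427,300,12),R(438,40,12)
a=(ang(l0,l1)+ang(r0,r1))/2; print("board ang",ang(l0,l1),ang(r0,r1))
li,ri,lo,ro=R(186,38,28),R(394,38,28),R(148,38,28),R(431,38,28)
for L in((570,6,1.735),): 
    for n,p in(("box",bc),("li",li),("ri",ri),("lo",lo),("ro",ro),("l0",l0),("l1",l1),("r0",r0),("r1",r1)): print(n,np.round(inlane(L,p),1))
    for p in (bl,br,tl,tr): print(np.round(inlane(L,p),1))
E
```

```text
box [585.27351568 -79.97526844] 1.7387467856097165
board ang 1.7272245693027102 1.7585654040875744
box [-87.3  -1. ]
li [-31.1  53.1]
ri [-30.9 -52.9]
lo [-31.2  72.5]
ro [-30.8 -71.8]
l0 [-178.7   85.3]
l1 [-27.8  84.1]
r0 [-178.1  -85.1]
r1 [-27.4 -81.5]
[-135.1   42.7]
[-134.9  -45.1]
[-39.7  42.4]
[-39.5 -44.1]
```

Box is at lane x −87, y about −1, aligned within 0.01 rad. I'll push on straight.

Emit:
step_arm(
  motion=[
    [-0.67, 3.43, 0, 0, 0, 0, 92],
    [-0.67, 3.43, 0, 0, 0, 0, 92],
    [-0.67, 3.43, 0, 0, 0, 0, 92],
    [-0.67, 3.43, 0, 0, 0, 0, 92],
    [-0.67, 3.43, 0, 0, 0, 0, 92],
    [-0.67, 3.43, 0, 0, 0, 0, 92],
    [-0.67, 3.43, 0, 0, 0, 0, 92],
    [-0.67, 3.43, 0, 0, 0, 0, 92],
    [-0.67, 3.43, 0, 0, 0, 0, 92],
    [-0.67, 3.43, 0, 0, 0, 0, 92],
    [-0.67, 3.43, 0, 0, 0, 0, 92],
    [-0.67, 3.43, 0, 0, 0, 0, 92],
    [-0.67, 3.43, 0, 0, 0, 0, 92],
    [-0.67, 3.43, 0, 0, 0, 0, 92],
    [-0.67, 3.43, 0, 0, 0, 0, 92],
    [-0.67, 3.43, 0, 0, 0, 0, 92],
    [-0.67, 3.43, 0, 0, 0, 0, 92],
    [-0.67, 3.43, 0, 0, 0, 0, 92],
    [0, 0, 0, 0, 0, 0, 92],
    [0, 0, 0, 0, 0, 0, 92],
  ],
)

```text
t: 7.9
position: [580.5, -77.9, 42.3]
ee_rot: [[0.165, -0.021, 0.986], [-0.979, 0.119, 0.166], [-0.121, -0.993, -0.001]]
wrist_force: [0.3, -1.1, 1.0]
finger_gap: 0.644
```

Run:
```python
from h import *
c=wcam("pics/w5.png")
```

```text
(no output)
```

View pics/w5.png

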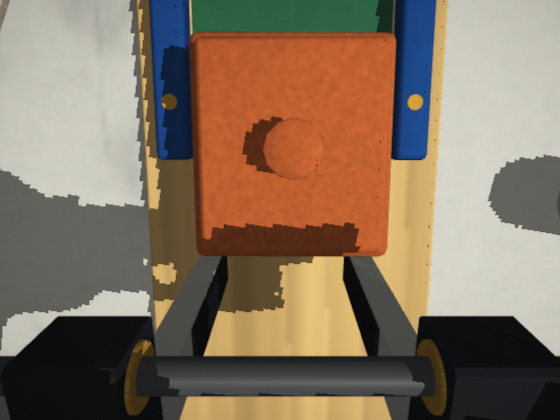

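The box is halfway in. The rail ends are at row 158, columns 158–193 and 392–427; the box spans columns 191–395 at the front and 198–387 at the rear.

Run:
```python
from h import *
c=np.load("pics/w5.npy",allow_pickle=True).item(); o=readout.get_obs(); T=np.eye(4);T[:3,:3]=o["ee_rot"];T[:3,3]=o["position"];c["world_from_camera"]=T@np.array(c["tool_from_camera"])
R=lambda u,v,z:ray(c,(u,v),z)[:2]
q=dict(bl=(198,254,62),br=(387,254,62),tl=(191,36,62),tr=(395,36,62),lo=(158,158,28),ro=(427,158,28),lo1=(148,2,28),ro1=(436,2,28),screwL=(169,102,28),screwR=(415,102,28))
for n,p in q.items(): print(n,np.round(inlane((570,6,1.735),R(*p)),1))
```

```text
bl [-71.7  44.5]
br [-71.4 -43.4]
tl [23.8 44.1]
tr [ 24.  -42.4]
lo [-28.3  72.2]
ro [-27.9 -71.9]
lo1 [49.4 73.3]
ro1 [ 49.7 -71.5]
screwL [ 0.8 65. ]
screwR [  1.1 -63.8]
```

Emit:
step_arm(
  motion=[
    [-0.59, 3.45, 0, 0, 0, 0, 92],
    [-0.59, 3.45, 0, 0, 0, 0, 92],
    [-0.59, 3.45, 0, 0, 0, 0, 92],
    [-0.59, 3.45, 0, 0, 0, 0, 92],
    [-0.59, 3.45, 0, 0, 0, 0, 92],
    [-0.59, 3.45, 0, 0, 0, 0, 92],
    [-0.59, 3.45, 0, 0, 0, 0, 92],
    [-0.59, 3.45, 0, 0, 0, 0, 92],
    [-0.59, 3.45, 0, 0, 0, 0, 92],
    [-0.59, 3.45, 0, 0, 0, 0, 92],
    [-0.59, 3.45, 0, 0, 0, 0, 92],
    [-0.59, 3.45, 0, 0, 0, 0, 92],
    [-0.59, 3.45, 0, 0, 0, 0, 92],
    [-0.59, 3.45, 0, 0, 0, 0, 92],
    [-0.59, 3.45, 0, 0, 0, 0, 92],
    [-0.59, 3.45, 0, 0, 0, 0, 92],
    [-0.59, 3.45, 0, 0, 0, 0, 92],
    [-0.59, 3.45, 0, 0, 0, 0, 92],
    [-0.59, 3.45, 0, 0, 0, 0, 92],
    [0, 0, 0, 0, 0, 0, 92],
  ],
)

```text
t: 9.95
position: [569.3, -12.3, 42.4]
ee_rot: [[0.165, -0.02, 0.986], [-0.979, 0.118, 0.166], [-0.12, -0.993, -0.0]]
wrist_force: [1.0, -1.0, -0.1]
finger_gap: 0.641
```

Run:
```python
from h import *
c=wcam("pics/w6.png")
```

```text
(no output)
```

View pics/w6.png

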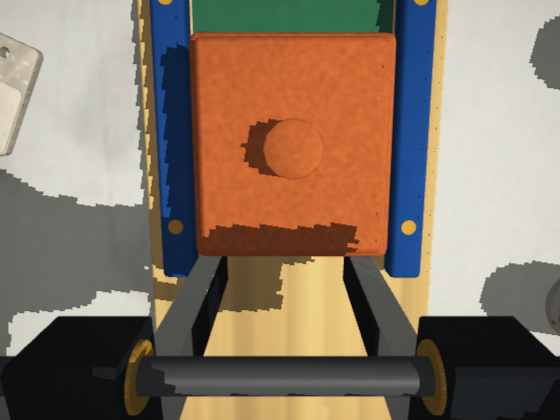

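Rails and box look symmetric in view: rail outer edges are centred at about column 293, and so is the box. I'll push the remaining ~49 mm, slowing at the end.

Emit:
step_arm(
  motion=[
    [-0.59, 3.45, 0, 0, 0, 0, 92],
    [-0.59, 3.45, 0, 0, 0, 0, 92],
    [-0.59, 3.45, 0, 0, 0, 0, 92],
    [-0.59, 3.45, 0, 0, 0, 0, 92],
    [-0.59, 3.45, 0, 0, 0, 0, 92],
    [-0.59, 3.45, 0, 0, 0, 0, 92],
    [-0.59, 3.45, 0, 0, 0, 0, 92],
    [-0.59, 3.45, 0, 0, 0, 0, 92],
    [-0.59, 3.45, 0, 0, 0, 0, 92],
    [-0.59, 3.45, 0, 0, 0, 0, 92],
    [-0.59, 3.45, 0, 0, 0, 0, 92],
    [-0.59, 3.45, 0, 0, 0, 0, 92],
    [-0.5, 2.5, 0, 0, 0, 0, 92],
    [-0.3, 1.5, 0, 0, 0, 0, 92],
    [-0.15, 1, 0, 0, 0, 0, 92],
    [0, 0, 0, 0, 0, 0, 92],
    [0, 0, 0, 0, 0, 0, 92],
  ],
)

```text
t: 11.7
position: [561.5, 33.5, 42.5]
ee_rot: [[0.165, -0.02, 0.986], [-0.979, 0.118, 0.166], [-0.12, -0.993, -0.0]]
wrist_force: [1.0, -2.0, -0.6]
finger_gap: 0.642
```

Run:
```python
from h import *
c=wcam("pics/w7.png")
```

```text
(no output)
```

View pics/w7.png

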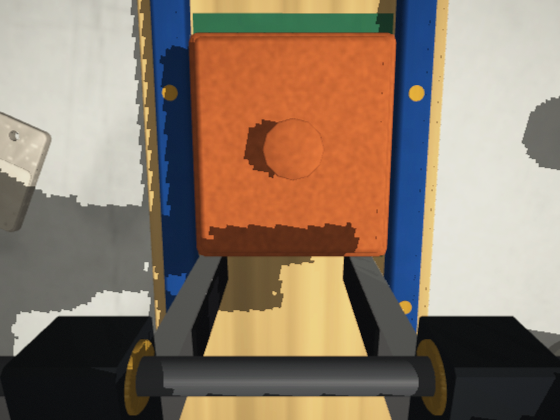

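The green field's far edge is at row 13, with the box front at row 36. No green shows behind the box.

Run:
```python
from h import *
c=np.load("pics/w7.npy",allow_pickle=True).item(); o=readout.get_obs(); T=np.eye(4);T[:3,:3]=o["ee_rot"];T[:3,3]=o["position"];c["world_from_camera"]=T@np.array(c["tool_from_camera"])
R=lambda u,v,z:inlane((570,6,1.74),ray(c,(u,v),z)[:2])
q=dict(bl=(198,254,62),br=(387,254,62),tl=(191,36,62),tr=(395,36,62),lo=(162,300,28),ro=(424,270,28),lo1=(151,2,28),ro1=(436,2,28),fieldfar=(290,13,12),behind=(290,257,12))
for n,p in q.items(): print(n,np.round(R(*p),1))
```

```text
bl [41.5 44.8]
br [ 41.3 -43.1]
tl [137.  44.]
tr [136.8 -42.5]
lo [ 4.8 74.7]
ro [ 22.3 -73.8]
lo1 [162.8  71.5]
ro1 [162.4 -71.8]
fieldfar [162.8   1.4]
behind [25.4  1.4]
```

Box centre is about 5 mm short of the field centre by this view. I'll nudge it 4 mm, back off and rise.

Emit:
step_arm(
  motion=[
    [-0.3, 2, 0, 0, 0, 0, 92],
    [-0.3, 1.5, 0, 0, 0, 0, 92],
    [-0.1, 0.5, 0, 0, 0, 0, 92],
    [0, 0, 0, 0, 0, 0, 92],
    [0.5, -3, 0, 0, 0, 0, 92],
    [1.7, -10, 0, 0, 0, 0, 92],
    [3.4, -20, 0, 0, 0, 0, 92],
    [3.4, -20, 5, 0, 0, 0, 92],
    [0, -10, 30, 0, 0, 0, 92],
    [0, 0, 40, 0, 0, 0, 92],
    [0, 0, 40, 0, 0, 0, 92],
    [0, -30, 30, 0, 0, 0, 92],
    [0, -40, 0, 0, 0, 0, 92],
    [0, -40, 0, 0, 0, 0, 92],
    [0, -40, 0, 0, 0, 0, 92],
    [0, -40, 0, 0, 0, 0, 92],
    [0, -40, 0, 0, 0, 0, 92],
    [0, 0, 0, 0, 0, 0, 92],
  ],
)

```text
t: 13.55
position: [569.2, -260.4, 187.4]
ee_rot: [[0.16, -0.019, 0.987], [-0.98, 0.117, 0.161], [-0.119, -0.993, 0.0]]
wrist_force: [-1.0, 0.3, -0.5]
finger_gap: 0.636
```

Run:
```python
from h import *
t=snap("top","pics/top8.png"); L=np.array([570,6,1.738])
P,f=fit(t,boxmask(t),boxh,[556,97,1.738],(175,250,200,300)); print(P,f,inlane(L,P),P[2]-L[2])
cv2.imwrite("pics/v8.png",cv2.resize(t["frame"][160:270,175:375,::-1],None,fx=4,fy=4,interpolation=cv2.INTER_CUBIC))
```

```text
[555.99244926  94.24835991   1.74949408] 105.86156093810072 (np.float64(89.34886454017449), np.float64(-0.8745913159822436)) 0.011494084974052576
```

View pics/v8.png

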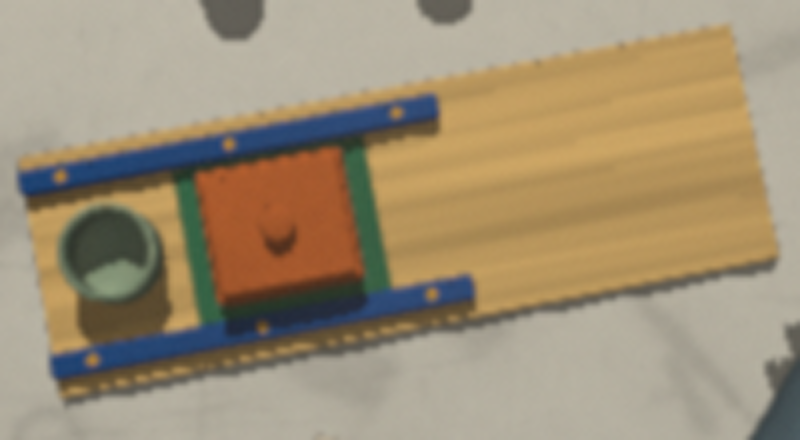

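The box sits on the field with green showing on both ends (about 18 px and 22 px). It is clear of both rails, the cup is unmoved and the hand is away.

```bash
python3 -c "
from workcell import order; print(order.finish_job())"
```

```text
the job is handed in; nothing more can be done
None
```

The clay box is pushed onto the green field, the hand is away, and the job is handed in at about 13.6 s of the 58 s allowed. No verdict was reported.

I pushed it from behind with both part-closed fingertips on its rear wall, 42 mm above the table. That straightened its skew and brought it to the centreline before the rails. I then pushed it down the lane, backed the hand off and raised it.

**Final check:** the last top image shows green at both ends of the box, roughly 12 mm at the far end and 15 mm at the near end. The fit puts the box within about 1 mm of the lane's centreline and within 0.01 rad of its direction. The cup looks unmoved.

**Contacts:** the wrist force readings I saw were about 5 N or less. I have no direct contact reading on the rails or the lid; the images showed clear gaps to the rails.

**Disagreements between measurements:**
- **Field centre:** the wrist view put it at lane x ≈ 95 mm, the top views at 89 to 92 mm.
- **Box position:** the top fit puts the box at 89 mm and the wrist view at about 93 mm after the last nudge. It is within the 18 mm tolerance by either.
- **Rail fit:** the outline I fitted to the rails was about 2% too long because the colour mask was incomplete, so I corrected sideways with the wrist view.

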